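Hang the cleaned watch-parts basket to drain and close the ultrasonic cleaner

TASK

The watch parts have finished their wash. First slide the green drip dish along the table (do not lift it) until it is centred right under the red hook; then lift the wire basket out of the cleaner's tank, keeping it upright, and hang it by its handle bar in the bottom of the hook, over the dish, and let go of it; last, swing the cleaner's blue lid down and press its free edge until it snaps past the catch and is fully shut. Leave the other things on the bench where they are.

Things in the scene. Friction and masses are not known exactly. Their poses are not given: they have to be found in the camera images.
- dish: round open green drip dish, loose on the table, 140 mm across the rim (132 mm at the foot), 28 mm high, wall 4 mm, 0.25 kg; origin: centre of its underside. It stands to one side of the hook, left or right.
- stand: hook stand fixed to the table. Origin: on the table straight below the hook's seat; the hook points along its -x. A 16 mm steel post, 227 mm high, stands at x +122 mm; its foot, 14 mm high, covers x +102 to +202, y -70 to +70 mm. The hook is a red flat strip 40 mm wide, 6 mm thick; from the post (top at 219 mm) it ramps down to the seat between x +45 and +22 mm.
- hook_seat (a point): middle of the top face of the hook's level seat (x -20 to +22 mm), 205 mm above the table; axes as stand (x towards the post, y across the hook)
- hook_tip (a point): upper end of the hook's upturned tip, 32 mm before the seat's middle (-x) and 22 mm above it
- basket: wire basket, about 0.25 kg, at first in the cleaner's tank. Box 70 (x) by 110 (y) by 42 mm high; origin: centre of its underside. Two uprights (at y = +-50 mm, inner gap 94 mm) carry a flat handle bar along y (12 mm wide, z 120 to 128 mm); on its middle stands a blue square grip 16 by 16 mm, z 128 to 172 mm. Between rim (z 42) and bar (z 120) the handle is open along x: the hook goes there.
- basket_grip (a point): point to pinch inside the blue grip, 154 mm above the basket's underside, axes as basket
- basket_bar (a point): middle of the underside of the handle bar, 120 mm above the basket's underside; this face rests on the hook's seat when hung
- cleaner: ultrasonic cleaner, fixed: white box 170 (x) by 200 (y) by 100 mm high, walls 12.5 mm, open tank with its floor 36 mm above the table. Origin: centre of its underside. The lid's hinge runs along y on the +x rim; the catch is in the middle of the -x wall.
- lid (a joint): angle of the cleaner's blue lid: 0 fully shut, grows as it opens, 1.57 upright. 170 mm long from the hinge, 200 mm wide, 8 mm thick; a 32 mm wide tongue at the middle of the free edge reaches 20 mm further. A stiff hinge holds it at any angle; about 0.08 rad before shut the tongue meets a sprung ball catch, which takes about 10 N at the free edge to pass.
- lid_hinge (a point): on the hinge axis, middle of the lid's width, in the plane of the lid's underside; its x axis points from the lid's free edge to the hinge, z out of the lid's outer (upper) face
- lid_press (a point): middle of the lid's outer face, 150 mm from the hinge axis, 20 mm from the free edge: the place to press; axes as lid_hinge
- case: bystander: round closed brown case, 108 mm across, 34 mm high, loose; origin: centre of its underside
- pliers: bystander: pliers with red handles, 170 mm long, 14 mm high, loose
- knife: bystander: pocket knife, 150 mm long, 12 mm high, loose
- tweezers: bystander: brass tweezers, 145 mm long, 6 mm high, loose
- jar: bystander: amber jar with white lid, 64 mm across, 100 mm high, loose

How it is judged:
On the way, in this order (a step that is already met when the one before it is completed fails the run):
1. the drip dish stands on the table centred under the hook (within 35 mm) (horizontal distance between dish and stand below 0.035 m and height (world z) of dish below 0.008 m), for 0.2 s.
2. the basket is lifted clear of the cleaner's tank (height (world z) of basket above 0.102 m), for 0.1 s.
3. the basket hangs by its bar in the seat of the hook, let go (x of basket_bar in the frame of hook_seat between -0.03 and 0.03 m and y of basket_bar in the frame of hook_seat between -0.035 and 0.035 m and z of basket_bar in the frame of hook_seat between -0.014 and 0.014 m and angle between basket's own z axis and vertical below 0.3 rad and contact force between basket and stand above 0.5 N and contact force between basket and the fingers below 0.1 N), for 0.2 s.
4. the lid has snapped shut (value of joint lid below 0.025 rad), for 0.2 s.
At the end, for the whole second after the job is handed in: The dish stands on the table within 35 mm of the point below the hook's seat; the basket hangs at rest with the middle of its bar in the seat (within 30 mm along the hook, 35 mm across, 14 mm in height), tilted less than 0.3 rad and touched by no finger; the lid is shut to less than 0.025 rad (all of step 1 and all of step 3 and value of joint lid below 0.025 rad and linear speed of basket below 0.05 m/s and linear speed of dish below 0.02 m/s).
It fails at once if a bystander (case, pliers, knife, tweezers, jar) is moved by more than 30 mm (distance of any of case, pliers, knife, tweezers, jar from where it was at the start of the episode above 0.03 m).
It fails at once if the dish is lifted off the table (height (world z) of dish above 0.025 m).
It fails at once if the basket is tipped by more than 0.7 rad (angle between basket's own z axis and vertical above 0.7 rad).
It also fails if it takes over 72 s, if anything falls off the work surface, if the arm or the gripper's body presses on something with over 40 N, if the wrist force passes 120 N, or if a joint passes its speed limit or range.

ROBOT

A 6-joint arm with a two-finger parallel gripper is mounted at the origin on the work surface. World frame = base frame: x ahead of the robot, y to its left, z up, the work surface at z = 0. Lengths are in m, angles in rad, forces in N, time in s.
With the tool pointing down it reaches from about 0.35 to 0.775 m from the base axis. Payload 7.3 kg.
Tool frame: the origin (TCP) lies between the finger pads; the fingertips stand 14 mm ahead of it and the grasp point (between the pads) lies 5 mm behind it; z points along the fingers, y is the line along which they close (so a half turn about z gives the same grasp; the last joint's range is limited). The gripper opens to 92 mm and grips with 3 to 60 N. Pads are 19 mm wide; open, the fingers measure 130 mm over their backs; the gripper's body (75 mm by 190 mm) begins 47 mm behind the grasp point.
Start: joints at [1.079, 0.342, 1.524, -0, 1.275, -0.146], TCP at [0.178, 0.494, 0.241] pointing down, gripper open.
Joint ranges: [-2.53, 2.53], [-0.77, 2.02], [0.04, 2.7], [-1, 4.14], [0.28, 2.66], [-3.11, 3.11]. Speed limits (rad/s): [2.57, 2.57, 3.14, 3.14, 3.14, 3.14].

INTERFACE

Orientations are given as a unit quaternion [w, x, y, z].
In Python, from cell import bot gives the robot as it stands.
- The arm moves only by the tool play_rows, never from a script. Its argument "motion" is text: rows parted by semicolons, each of 5 numbers parted by spaces: the shift along the world's x, y, z in m, then the turn about the world's z in degrees, then the closure, from -1 (fully open) to 1 (shut). In form: tx ty tz twist claw; .... A call has 1 to 20 rows; each row shifts and turns the commanded pose from where the row before left it; what a row does not reach is not made up. A row lasts 1/10 s, in which the tool goes at most 50 mm and 8.59 degrees, less where a joint would pass 70% of its speed; a pose out of reach is approached as far as the arm can. A call with a gripper value outside its range is refused whole. The fingers move at their own pace and stop on an object; "squeeze" is the grip in N (left out, the last holds). Time passes only in rows, so rows that do not move let the fingers close. It gives the time, the measured TCP pose, the force, the opening and the grip force at its end, in the units of the state.
- bot.sense(): the state, without advancing time (a new reading comes with each control period).
- bot.read_camera(name): name is "side" or "top" or "wrist"; returns a dict with "img" (400x640x3 uint8, blue, green, red), "K" (3x3 intrinsics, pixels), "extrinsics" (4x4, takes a point from world to camera coordinates); the wrist camera has in their place "tool_from_camera" (4x4, takes a point from camera to tool coordinates, whose origin is the TCP and whose axes are the flange's). Camera axes: x right, y up, looking along -z (the intrinsics and any distortion apply to the point x, -y, -z); pixel columns grow to the right and rows downward; lengths in m; the calibration is good to about 2 mm. A picture is of the moment at which its call begins: read the wrist's pose just before it. There is no depth.
- bot.sign_off(): hands the job in; it is judged then, once.
The state is a dict: "clock": time; "joints": joint angles; "dq": joint speeds; "tau": joint torques, N m; "tool_pos": TCP position; "orientation": TCP orientation; "contact_force": force on the tool from outside, world axes, zero at the start; "moment": the same for the moment, N m; "gripper_width": finger opening in m; "grasp_force": force on a finger pad.
Only numpy, scipy, OpenCV 4.12 (cv2) and the standard library are available. Lean on these libraries where they do the work, as an engineer would, in place of code of your own. Each camera call takes 0.05 s, during which the arm holds its last target. There are 200 camera calls.

## Working session

There is one attempt and no reset: what is moved stays moved. The work goes in short steps, Python scripts to look and compute and a tool call to move; the robot and the scene stay as the last step left them, time stands still between calls to the robot, and variables do not carry over. Pictures are saved under pics/ and viewed, at most 10 in all, crops included, and the job is handed in when it is done.

Besides the shell and the picture viewer there is one more tool, called by a JSON object that holds its "op" and its "data". play_rows: Moves the arm, as the interface text tells. Its arguments: {"type":"object","properties":{"motion":{"type":"string"},"squeeze":{"type":"number"}},"required":["motion"]}

```bash
mkdir -p pics; ls; python3 - <<'E'
from cell import bot
import cv2,numpy as np,json
print(bot.sense())
for n in("top","side"):
    c=bot.read_camera(n); cv2.imwrite(f"pics/{n}0.png",c["img"]); print(n,np.round(c["K"],1).tolist(),np.round(c["extrinsics"],4).tolist(),[k for k in c])
    np.savez(f"{n}0.npz",**{k:v for k,v in c.items() if k in("img","K","extrinsics")})
E
```

```text
pics
{'clock': 0.0, 'joints': array([ 1.07900104e+00,  3.42706275e-01,  1.52499883e+00,  9.31960854e-06,
        1.27537611e+00, -1.46021782e-01]), 'dq': array([-0.00025826,  0.00085025,  0.00207907, -0.00086064,  0.00211224,
        0.00267382]), 'tau': array([ 9.58351229e-04, -4.31240237e+01, -2.44220424e+01,  7.17751589e-02,
        5.58860635e-02, -1.18390453e-04]), 'tool_pos': array([0.17774553, 0.49360119, 0.24005982]), 'orientation': array([-2.37586486e-04,  1.72028070e-01,  9.85091767e-01, -7.05354492e-04]), 'contact_force': array([ 0.85814518, -0.1939162 , -0.16321204]), 'moment': array([-0.03590854,  0.03409201,  0.00420064]), 'grasp_force': 0.0, 'gripper_width': 0.09159326568924615}
top [[460.8, 0.0, 316.2], [0.0, 460.8, 195.7], [0.0, 0.0, 1.0]] [[0.0148, -0.9999, -0.0074, -0.0714], [0.9868, 0.0134, 0.1613, -0.6031], [-0.1611, -0.0096, 0.9869, -1.2888], [0.0, 0.0, 0.0, 1.0]] ['img', 'K', 'extrinsics']
side [[391.4, 0.0, 326.2], [0.0, 391.4, 196.4], [0.0, 0.0, 1.0]] [[0.8288, -0.5594, 0.0114, -0.5356], [0.3291, 0.5039, 0.7986, -0.2868], [-0.4525, -0.6582, 0.6017, -1.0456], [0.0, 0.0, 0.0, 1.0]] ['img', 'K', 'extrinsics']
```

View pics/top0.png

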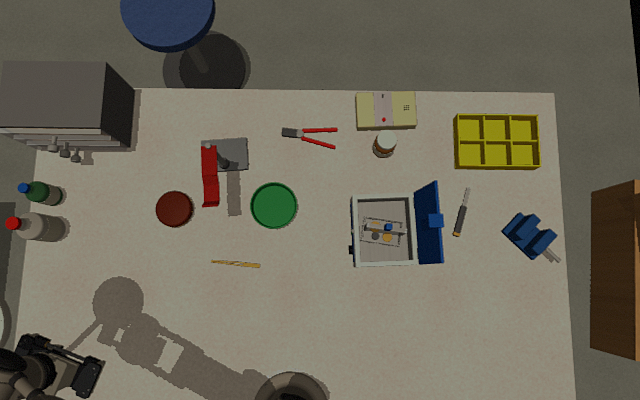

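View pics/side0.png

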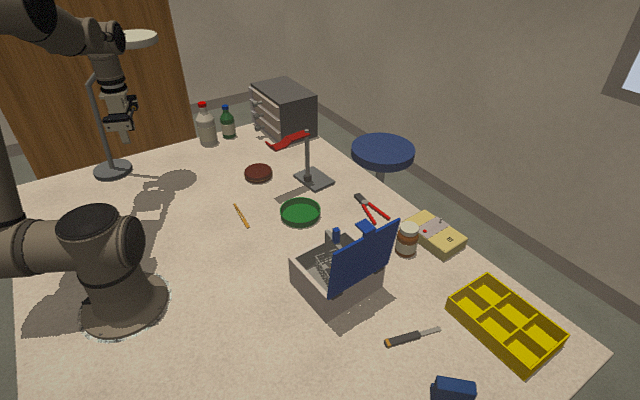

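The top view shows the dish at about (274,205), the red hook from (208,148) to (210,205), and the cleaner at about (385,230) with its open lid at (430,222). The basket's blue grip is at (388,227) and the brown case at (174,208). The side view shows the blue grip at (337,235), in front of the lid.

```bash
cat >h.py <<'E'
import numpy as np,cv2
def load(n):
    d=np.load(n+"0.npz"); return d["img"],d["K"],d["extrinsics"]
def ray(K,E,u,v):
    d=np.array([(u-K[0,2])/K[0,0],-(v-K[1,2])/K[1,1],-1.]); R=E[:3,:3]
    o=-R.T@E[:3,3]; d=R.T@d; return o,d/np.linalg.norm(d)
def plane(K,E,u,v,z):
    o,d=ray(K,E,u,v); return o+d*(z-o[2])/d[2]
def two(r1,r2):
    (o1,d1),(o2,d2)=r1,r2
    A=np.c_[d1,-d2]; s=np.linalg.lstsq(A,o2-o1,rcond=None)[0]
    a,b=o1+s[0]*d1,o2+s[1]*d2; return (a+b)/2,np.linalg.norm(a-b)
def proj(K,E,p):
    c=E[:3,:3]@p+E[:3,3]; return np.array([K[0,0]*c[0]/-c[2]+K[0,2],K[1,1]*-c[1]/-c[2]+K[1,2]])
def blobs(img,lo,hi,amin=20):
    m=cv2.inRange(cv2.cvtColor(img,cv2.COLOR_BGR2HSV),lo,hi)
    cs,_=cv2.findContours(m,cv2.RETR_EXTERNAL,cv2.CHAIN_APPROX_NONE)
    return sorted([c for c in cs if cv2.contourArea(c)>=amin],key=cv2.contourArea,reverse=True)
E
python3 - <<'E'
from h import *
for n in("top","side"):
    im,K,E=load(n)
    print(n)
    for nm,lo,hi in(("green",(45,100,40),(75,255,255)),("red",(0,150,70),(6,255,255)),("blue",(105,120,40),(125,255,255))):
        for c in blobs(im,lo,hi,15)[:6]:
            x,y,w,h=cv2.boundingRect(c); r=cv2.minAreaRect(c)
            print(nm,(x,y,w,h),np.round(cv2.boxPoints(r)).astype(int).tolist(),cv2.contourArea(c))
im,K,E=load("top")
a=im[120:280,190:290];b=im[170:280,340:450]
cv2.imwrite("pics/crop1.png",np.hstack([cv2.resize(a,None,fx=3.5,fy=3.5,interpolation=2),cv2.resize(b,(440,560),interpolation=2)]))
cv2.imwrite("pics/crop2.png",cv2.resize(load("side")[0][120:320,240:420],None,fx=3,fy=3,interpolation=2))
E
```

```text
top
green (250, 182, 47, 47) [[241, 206], [274, 173], [306, 205], [273, 238]] 1631.0
green (25, 182, 21, 19) [[25, 182], [45, 182], [45, 200], [25, 200]] 253.5
red (201, 145, 18, 58) [[200, 146], [216, 145], [219, 201], [204, 202]] 768.0
red (157, 193, 32, 32) [[152, 214], [171, 187], [195, 204], [176, 230]] 661.0
red (5, 216, 14, 14) [[3, 223], [12, 214], [20, 223], [12, 232]] 124.0
red (301, 136, 34, 13) [[300, 139], [301, 136], [335, 145], [334, 149]] 92.0
red (302, 128, 35, 5) [[302, 129], [336, 127], [336, 131], [302, 132]] 87.0
red (202, 204, 16, 3) [[202, 204], [217, 204], [217, 206], [202, 206]] 19.0
blue (414, 181, 30, 83) [[412, 183], [440, 181], [446, 262], [419, 264]] 1769.0
blue (514, 214, 26, 45) [[512, 256], [517, 212], [541, 215], [536, 258]] 449.0
blue (121, 0, 74, 44) [[121, 0], [194, 0], [194, 43], [121, 43]] 351.0
blue (532, 229, 25, 26) [[531, 248], [550, 229], [557, 236], [538, 255]] 253.5
blue (503, 213, 21, 23) [[502, 231], [519, 212], [524, 217], [507, 235]] 129.5
blue (169, 17, 26, 30) [[169, 46], [174, 17], [196, 21], [191, 50]] 77.5
side
green (280, 197, 40, 29) [[277, 202], [315, 192], [322, 218], [284, 228]] 650.0
green (221, 110, 12, 14) [[221, 110], [232, 110], [232, 123], [221, 123]] 38.5
red (265, 130, 45, 21) [[265, 141], [307, 128], [311, 139], [268, 152]] 235.5
red (368, 202, 22, 18) [[367, 204], [369, 202], [390, 217], [388, 220]] 63.0
red (362, 204, 14, 21) [[361, 205], [363, 203], [376, 223], [373, 224]] 47.0
red (197, 101, 9, 7) [[197, 101], [205, 101], [205, 107], [197, 107]] 35.5
blue (437, 376, 39, 20) [[435, 388], [437, 375], [477, 382], [475, 395]] 429.0
blue (355, 218, 45, 18) [[354, 221], [397, 211], [401, 226], [358, 236]] 183.0
blue (333, 237, 31, 19) [[332, 253], [362, 236], [364, 239], [333, 255]] 69.5
blue (222, 104, 6, 6) [[222, 104], [227, 104], [227, 109], [222, 109]] 20.5
```

View pics/crop1.png

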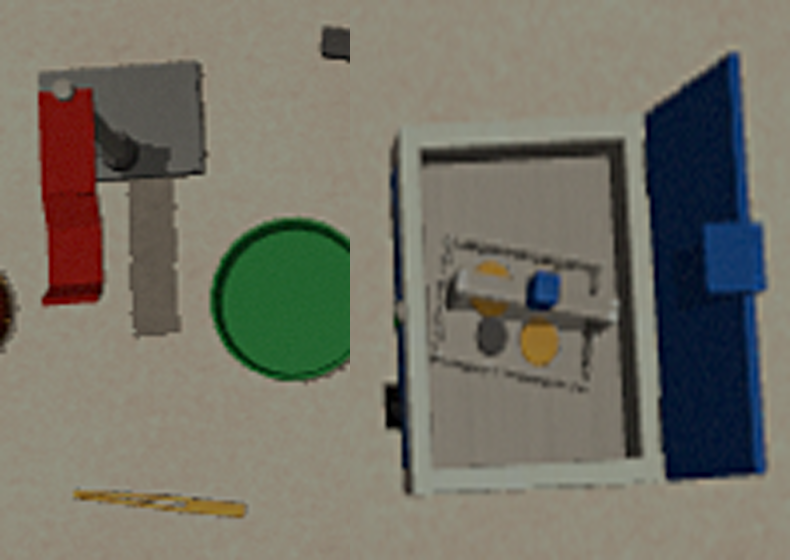

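View pics/crop2.png

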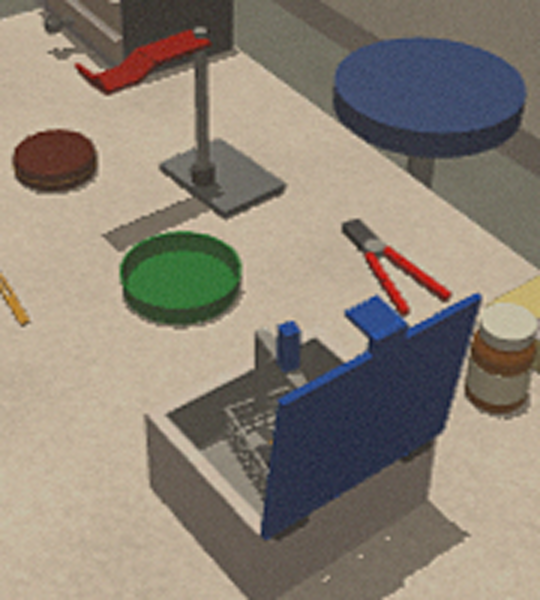

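Crop 1 gives these top-view points:
- Hook tip middle at about (210.6,205.7), upper ramp crease at (210,175.1) and post top at (208,145).
- Stand foot corners at (247,138), (248,169) and (201,141).
- Handle bar from (366,227) to (405.5,231), with the grip top near (389,225.5).

Crop 2 gives the side-view grip top at about (336.3,228.7). I'll turn these into positions next.

```bash
python3 - <<'E'
from h import *
im,K,E=load("top"); im2,K2,E2=load("side")
P=lambda u,v,z:np.round(plane(K,E,u,v,z),4)
print("cam",np.round(-E[:3,:3].T@E[:3,3],3))
L=lambda x,y:(190+x/3.5,120+y/3.5)
R=lambda x,y:(340+(x-350)/4,170+y*110/560)
for nm,p,z in(("tip",L(72,300),.227),("crease+45",L(70,193),.219),("tipL",L(44,301),.227),("tipR",L(101,300),.227),("posttop",L(63,90),.227),("footA",L(200,62),.014),("footB",L(203,173),.014),("footC",L(40,72),.014),
 ("barL",R(452,292),.164),("barR",R(614,314),.164),("griptop",R(547,284),.208),
 ("cTL",R(405,132),.1),("cTR",R(638,125),.1),("cBL",R(415,490),.1),("cBR",R(660,478),.1),
 ("case",(174,208.5),.034),("tweezA",L(75,493),.003),("tweezB",L(245,511),.003),("jar",(385,140),.1)): print(nm,P(*p,z))
# dish: ellipse of mask incl dark wall
m=cv2.inRange(cv2.cvtColor(im,cv2.COLOR_BGR2HSV),(45,100,20),(75,255,255))
c=max(cv2.findContours(m,0,1)[0],key=cv2.contourArea); x,y,w,h=cv2.boundingRect(c)
pts=np.array([plane(K,E,*q[0],.028)[:2] for q in c]); print("dish",cv2.minEnclosingCircle(pts.astype(np.float32)))
g,e=two(ray(K,E,*R(547,284)),ray(K2,E2,336.3,229)); print("grip2",g,e)
S=lambda x,y:(240+x/3,120+y/3)
t,e=two(ray(K,E,*L(44,301)),ray(K2,E2,*S(78,66))); print("tip corner 2view",t,e)
# lid tongue / free edge two-view: outer top corners
for nm,a,b in(("lidcorner far",R(735,52),S(478,296)),("lidcorner near",R(762,472),S(283,402))):
    t,e=two(ray(K,E,*a),ray(K2,E2,*b)); print(nm,t,e)
E
```

```text
cam [ 0.389 -0.076  1.369]
tip [0.5459 0.1997 0.227 ]
crease+45 [0.6257 0.2071 0.219 ]
tipL [0.5449 0.2197 0.227 ]
tipR [0.5462 0.1789 0.227 ]
posttop [0.7008 0.2143 0.227 ]
footA [0.7857 0.1503 0.014 ]
footB [0.687  0.1439 0.014 ]
footC [0.775  0.2893 0.014 ]
barL [ 0.503  -0.1943  0.164 ]
barR [ 0.4932 -0.2999  0.164 ]
griptop [ 0.5036 -0.2498  0.208 ]
cTL [ 0.5964 -0.1681  0.1   ]
cTR [ 0.6025 -0.3303  0.1   ]
cBL [ 0.4027 -0.1752  0.1   ]
cBR [ 0.4115 -0.3416  0.1   ]
case [0.5628 0.3531 0.034 ]
tweezA [0.4132 0.2427 0.003 ]
tweezB [0.4004 0.0993 0.003 ]
jar [ 0.7587 -0.2566  0.1   ]
dish ((0.5784103274345398, 0.06346162408590317), 0.06892089545726776)
grip2 [ 0.50435185 -0.2503885   0.20624018] 0.001240632999940383
tip corner 2view [0.54744286 0.2204568  0.22117914] 0.003810032320067451
lidcorner far [ 0.61077261 -0.35658439  0.26617432] 0.0002911774310902362
lidcorner near [ 0.41347203 -0.36753579  0.26719691] 0.003122648279521103
```

{"op": "play_rows", "data": {"motion": "0.0285 -0.0385 0.012 -5 0;0.0285 -0.0385 0.012 -5 0;0.0285 -0.0385 0.012 -5 0;0.0285 -0.0385 0.012 -5 0;0.0285 -0.0385 0.012 -5 0;0.0285 -0.0385 0 -5 0;0.0285 -0.0385 0 -5 0;0.0285 -0.0385 0 -5 0;0.0285 -0.0385 0 -5 0;0.0285 -0.0385 0 -5 0;0.0285 -0.0385 0 -5 0;0.0285 -0.0385 0 -5 0;0.0285 -0.0385 0 -5 0;0.0285 -0.0385 0 -5 0;0 0 0 0 0;0 0 0 0 0", "squeeze": 20}}

```text
clock: 1.7
tool_pos: [0.5768, -0.0458, 0.2995]
orientation: [-0.001, 0.706, 0.708, -0.0]
contact_force: [0.4, 0.1, 0.2]
gripper_width: 0.0459
grasp_force: 0.0
```

{"op": "play_rows", "data": {"motion": "0 0 -0.04 0 0;0 0 -0.04 0 0;0 0 -0.04 0 0;0 0 -0.04 0 0;0 0 -0.04 0 0;0 0 -0.04 0 0;0 0 -0.02 0 0;0 0 -0.02 0 0;0 0 0 0 0;0 0 0 0 0"}}

```text
clock: 2.7
tool_pos: [0.5767, -0.044, 0.0214]
orientation: [-0.0, 0.705, 0.709, 0.0]
contact_force: [1.2, -0.3, 0.7]
gripper_width: 0.0462
grasp_force: 0.0
```

{"op": "play_rows", "data": {"motion": "0 0.01 0 0 0;0 0.01 0 0 0;0 0.01 0 0 0;0 0.01 0 0 0;0 0.01 0 0 0;0 0.01 0 0 0;0 0.01 0 0 0;0 0.01 0 0 0;0 0.01 0 0 0;0 0.01 0 0 0;0 0.01 0 0 0;0 0.01 0 0 0;0 0.01 0 0 0;0 0.01 0 0 0;0 0 0 0 0"}}

```text
clock: 4.2
tool_pos: [0.5765, 0.0968, 0.0204]
orientation: [-0.001, 0.706, 0.709, 0.0]
contact_force: [1.0, -0.5, 0.0]
gripper_width: 0.0462
grasp_force: 0.0
```

```bash
cat >dish.py <<'E'
from h import *
from cell import bot
import sys
def dish(save=None):
    for n in("top","side"):
        c=bot.read_camera(n);im,K,E=c["img"],c["K"],c["extrinsics"]
        m=cv2.inRange(cv2.cvtColor(im,cv2.COLOR_BGR2HSV),(45,100,20),(75,255,255))
        b=max(cv2.findContours(m,0,1)[0],key=cv2.contourArea)
        pts=np.array([plane(K,E,*q[0],.028)[:2] for q in b]).astype(np.float32)
        print(n,"dish",cv2.minEnclosingCircle(pts),pts.min(0),pts.max(0))
        if save: cv2.imwrite(f"pics/{n}_{save}.png",im)
dish(sys.argv[1])
E
python3 dish.py a
```

```text
top dish ((0.6078108549118042, 0.7653842568397522), 0.03567853942513466) [0.58025086 0.7299291 ] [0.63751334 0.8007357 ]
side dish ((0.6399158239364624, 0.8759527206420898), 0.07400813698768616) [0.604617  0.8058988] [0.6801702 0.9460067]
```

```bash
python3 -c "
import cv2,numpy as np
a=cv2.imread('pics/top_a.png')[110:260,150:310];b=cv2.imread('pics/side_a.png')[100:250,210:370]
cv2.imwrite('pics/c3.png',np.hstack([cv2.resize(a,None,fx=2.5,fy=2.5),cv2.resize(b,None,fx=2.5,fy=2.5)]))"
```

```text
(no output)
```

View pics/c3.png

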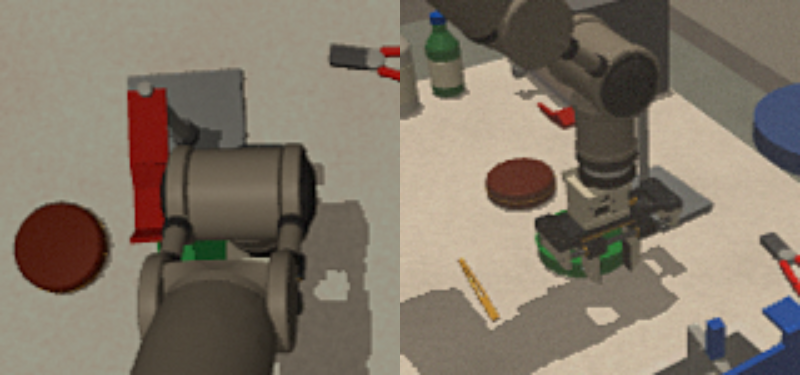

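The crop shows the fingers behind the dish and the green dish half under the hook. The wrist joint is seen next to the hook at crop x of about 165, with its lower edge at side crop (605,120). I'll check how much room the wrist has to the hook.

```bash
python3 - <<'E'
from h import *
im,K,E=load("top"); im2,K2,E2=load("side")
# vertical line through the tool: height of points seen in side on it
for z in(.05,.1,.15,.2,.25,.3,.35): print(z,np.round(proj(K2,E2,np.array([.5765,.097,z]))-[210,100],0)*2.5+[400,0])
for z in(.22,.25,.3,.35): print(z,np.round(plane(K,E,150+166/2.5,110+190/2.5,z),3))
E
```

```text
0.05 [610.  247.5]
0.1 [607.5 217.5]
0.15 [605. 185.]
0.2 [605.  152.5]
0.25 [602.5 120. ]
0.3 [600.   82.5]
0.35 [600.  45.]
0.22 [0.598 0.189 0.22 ]
0.25 [0.592 0.182 0.25 ]
0.3 [0.583 0.171 0.3  ]
0.35 [0.574 0.159 0.35 ]
```

{"op": "play_rows", "data": {"motion": "0 0.006 0 0 0;0 0.006 0 0 0;0 0.006 0 0 0;0 0 0 0 0;0 -0.01 0 0 0;0 -0.02 0 0 0;0 -0.03 0 0 0;0 -0.03 0 0 0;0 -0.03 0 0 0;0 0 0.05 0 0;0 0 0.05 0 0;0 0 0.05 0 0;0 0 0.05 0 0;0 0 0.05 0 0;0 0 0.05 0 0;0 -0.02 0.02 0 0;0 -0.045 0 0 0;0 -0.045 0 0 0;0 0 0 0 0"}}

```text
clock: 6.2
tool_pos: [0.5762, -0.1227, 0.3404]
orientation: [0.001, 0.708, 0.706, -0.001]
contact_force: [-0.2, -0.1, -0.5]
gripper_width: 0.0457
grasp_force: 0.0
```

```bash
python3 dish.py b
```

```text
top dish ((0.5752759575843811, 0.19008436799049377), 0.06909049302339554) [0.5082274  0.12234899] [0.6422869  0.25800186]
side dish ((0.5738230347633362, 0.18325379490852356), 0.07184363901615143) [0.5026851  0.11745593] [0.6428442 0.2536784]
```

{"op": "play_rows", "data": {"motion": "-0.024 -0.042 0 -1 -0.4;-0.024 -0.042 0 -2 -0.4;-0.024 -0.043 0 -2 -0.4;0 0 0 0 -0.4;0 0 0 0 -0.4"}}

```text
clock: 6.8
tool_pos: [0.5047, -0.2439, 0.3409]
orientation: [-0.0, 0.736, 0.676, 0.0]
contact_force: [-0.5, 0.5, 0.2]
gripper_width: 0.0644
grasp_force: 0.0
```

```bash
cat >w.py <<'E'
from h import *
from cell import bot
from scipy.spatial.transform import Rotation as Ro
import sys
s=bot.sense(); c=bot.read_camera("wrist"); im=c["img"]
q=s["orientation"]; T=np.eye(4); T[:3,:3]=Ro.from_quat([q[1],q[2],q[3],q[0]]).as_matrix(); T[:3,3]=s["tool_pos"]
E=np.linalg.inv(T@c["tool_from_camera"]); np.savez("wrist0.npz",img=im,K=c["K"],extrinsics=E)
cv2.imwrite(f"pics/w_{sys.argv[1]}.png",im); print(s["tool_pos"],c["tool_from_camera"].round(3).tolist())
for b in blobs(im,(105,120,40),(125,255,255),100)[:5]:
    print(cv2.boundingRect(b),cv2.minAreaRect(b))
E
python3 w.py a
```

```text
[ 0.50471769 -0.24385009  0.34088974] [[0.001, 0.958, 0.286, 0.077], [1.0, -0.001, 0.0, -0.0], [0.0, 0.286, -0.958, -0.145], [0.0, 0.0, 0.0, 1.0]]
(219, 315, 188, 42) ((311.3958740234375, 331.1201171875), (40.75493621826172, 187.3816375732422), 86.65318298339844)
(249, 239, 134, 45) ((315.5, 261.0), (44.0, 133.0), 90.0)
(304, 181, 19, 29) ((313.65985107421875, 195.2418212890625), (17.835538864135742, 27.703937530517578), 5.194429397583008)
```

View pics/w_a.png

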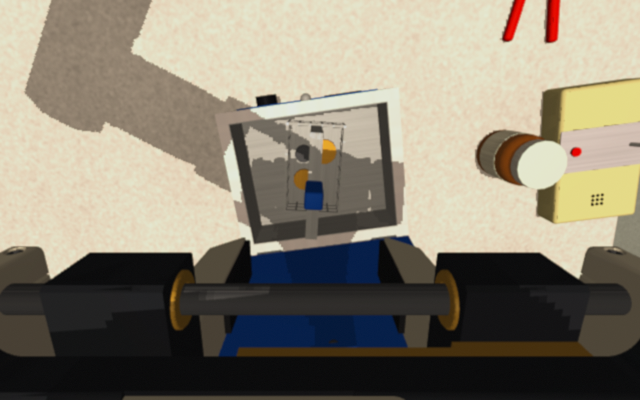

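The wrist view shows the basket's bar running near vertical, from (317,128) to (312,238). The grip is at columns 304–323, rows 181–210, and its top face is in the lower part, about (313.5,200).

```bash
python3 - <<'E'
from h import *
im,K,E=load("wrist")
P=lambda u,v,z:plane(K,E,u,v,z).round(4)
hsv=cv2.cvtColor(im,cv2.COLOR_BGR2HSV); print(hsv[178:214,313,2].tolist(), hsv[200,298:330,1].tolist())
print("griptop",P(313.5,200,.208),"edges",P(304,200,.208),P(323,200,.208),"top rows",P(313.5,191,.208),P(313.5,210,.208))
a,b=P(317,128,.164),P(312,238,.164); d=a-b; print("bar",a,b,np.degrees(np.arctan2(-d[0],d[1])))
for u1,v1,u2,v2 in((289,122,286,210),(343,124,338,211)):
    a,b=P(u1,v1,.078),P(u2,v2,.078); d=a-b; print("rim",a,b,np.degrees(np.arctan2(-d[0],d[1])))
E
```

```text
[110, 106, 80, 64, 57, 56, 56, 56, 56, 56, 56, 56, 55, 60, 74, 89, 99, 104, 104, 103, 102, 102, 102, 102, 101, 101, 101, 101, 99, 99, 95, 87, 85, 101, 103, 102] [43, 43, 41, 43, 42, 22, 89, 205, 224, 221, 220, 220, 218, 220, 220, 223, 220, 220, 223, 222, 225, 224, 229, 219, 140, 10, 39, 44, 42, 42, 44, 41]
griptop [ 0.5034 -0.2499  0.208 ] edges [ 0.4954 -0.2492  0.208 ] [ 0.5114 -0.2505  0.208 ] top rows [ 0.5041 -0.242   0.208 ] [ 0.5026 -0.2587  0.208 ]
bar [ 0.5112 -0.1945  0.164 ] [ 0.4973 -0.3027  0.164 ] -7.320453156065736
rim [ 0.4795 -0.1922  0.078 ] [ 0.4645 -0.2986  0.078 ] -8.024529834362351
rim [ 0.5417 -0.1997  0.078 ] [ 0.5291 -0.3054  0.078 ] -6.79788250028631
```

{"op": "play_rows", "data": {"motion": "-0.001 -0.006 0 -2 -0.4;0 0 -0.04 0 -0.4;0 0 -0.04 0 -0.4;0 0 -0.03 0 -0.4;0 0 -0.02 0 -0.4;0 0 -0.015 0 -0.4;0 0 0 0 -0.4;0 0 0 0 0.2;0 0 0 0 1;0 0 0 0 1;0 0 0 0 1;0 0 0 0 1;0 0 0 0 1", "squeeze": 35}}

```text
clock: 8.15
tool_pos: [0.5039, -0.2501, 0.196]
orientation: [0.0, 0.748, 0.664, 0.0]
contact_force: [0.1, 0.6, -0.4]
gripper_width: 0.0206
grasp_force: 0.0
```

{"op": "play_rows", "data": {"motion": "0 0 0 0 1;0 0 0 0 1;0 0 0 0 1;0 0 0 0 1"}}

```text
clock: 8.55
tool_pos: [0.5039, -0.2501, 0.1958]
orientation: [0.0, 0.748, 0.664, -0.0]
contact_force: [-0.9, 0.1, 0.5]
gripper_width: 0.0157
grasp_force: 35.0
```

{"op": "play_rows", "data": {"motion": "0 0 0.005 0 1;0 0 0.01 0 1;0 0 0.015 0 1;0 0 0.02 0 1;0 0 0.02 0 1;0 0 0.015 0 1;0 0 0.01 0 1;0 0 0.005 0 1;0 0 0 0 1;0 0 0 0 1"}}

```text
clock: 9.55
tool_pos: [0.5037, -0.2499, 0.295]
orientation: [-0.001, 0.748, 0.664, -0.0]
contact_force: [-0.6, -0.1, -2.2]
gripper_width: 0.0155
grasp_force: 35.0
```

```bash
python3 w.py b; python3 -c "
import cv2,numpy as np
from cell import bot
a=cv2.resize(bot.read_camera('side')['img'][100:320,230:440],None,fx=1.9,fy=1.9);b=cv2.imread('pics/w_b.png')[60:320,200:440]
b=cv2.resize(b,(386,a.shape[0]));cv2.imwrite('pics/c4.png',np.hstack([a,b]))"
```

```text
[ 0.50367025 -0.24989334  0.2950315 ] [[0.001, 0.958, 0.286, 0.077], [1.0, -0.001, 0.0, -0.0], [0.0, 0.286, -0.958, -0.145], [0.0, 0.0, 0.0, 1.0]]
(296, 232, 37, 52) ((314.0, 257.5), (51.0, 36.0), 90.0)
(288, 315, 54, 32) ((314.5, 330.5), (31.0, 53.0), 90.0)
(374, 245, 53, 8) ((400.0, 248.5), (7.0, 52.0), 90.0)
(475, 332, 17, 25) ((481.658203125, 345.1401672363281), (27.248971939086914, 5.911366939544678), 58.24052047729492)
```

View pics/c4.png

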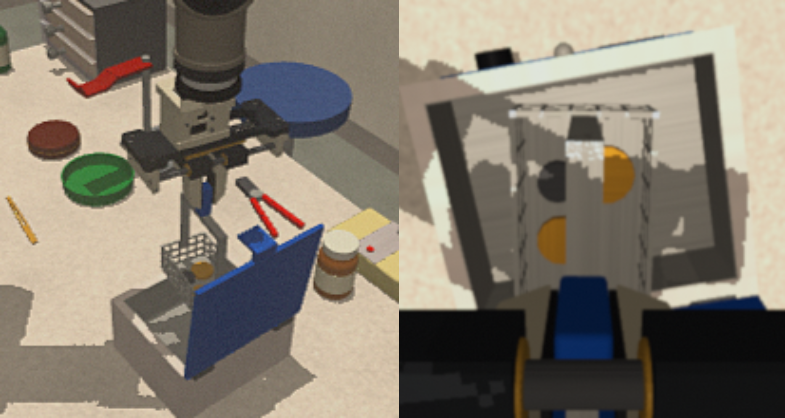

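The basket hangs upright in the fingers and clear of the tank, with its rim square to the tool.

{"op": "play_rows", "data": {"motion": "-0.002 0.01 0 0.7 1;-0.002 0.02 0 0.7 1;-0.002 0.03 0 0.7 1;-0.002 0.03 0 0.7 1;-0.002 0.03 0 0.7 1;-0.002 0.03 0 0.7 1;-0.002 0.03 0 0.7 1;-0.002 0.03 0 0.7 1;-0.002 0.03 0 0.7 1;-0.002 0.03 0 0.7 1;-0.002 0.03 0 0.7 1;-0.002 0.03 0 0.7 1;-0.002 0.03 0 0.7 1;-0.002 0.03 0 0.7 1;-0.002 0.03 0 0.7 1;-0.002 0.015 0 0.7 1;-0.002 0.009 0 0.7 1;0 0 0 0 1;0 0 0 0 1"}}

```text
clock: 11.55
tool_pos: [0.4695, 0.1938, 0.2958]
orientation: [0.0, 0.675, 0.738, -0.0]
contact_force: [-0.6, 0.6, -2.3]
gripper_width: 0.0157
grasp_force: 35.0
```

{"op": "play_rows", "data": {"motion": "0.005 0 0 0 1;0.01 0.001 0 0 1;0.015 0.001 0 0 1;0.015 0.001 0 0 1;0.015 0.001 0 0 1;0.015 0.001 0 0 1;0.015 0.002 0 0 1;0.01 0.001 0 0 1;0.006 0.001 0 0 1;0.003 0 0 0 1;0 0 0 0 1;0 0 0 0 1"}}

```text
clock: 12.75
tool_pos: [0.5788, 0.2028, 0.2958]
orientation: [-0.0, 0.675, 0.738, -0.0]
contact_force: [0.2, -0.1, -2.5]
gripper_width: 0.0155
grasp_force: 35.0
```

```bash
python3 -c "
import cv2,numpy as np
from cell import bot
a=cv2.resize(bot.read_camera('side')['img'][60:230,200:350],(400,453));b=bot.read_camera('wrist')['img'][60:320,180:460]
b=cv2.resize(b,(400,453));cv2.imwrite('pics/c5.png',np.hstack([a,b]))"
```

```text
(no output)
```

View pics/c5.png

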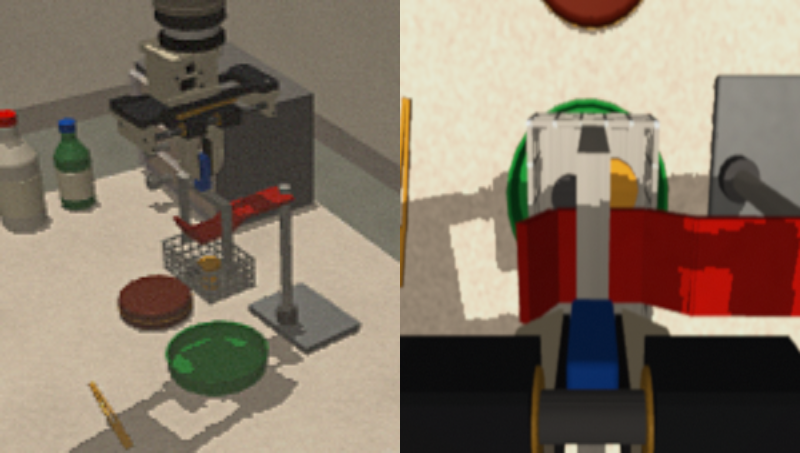

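The side view shows the basket handle straddling the hook. The wrist view shows the bar, at columns 577–610, over the level seat, which spans about 545–640.

{"op": "play_rows", "data": {"motion": "0 0 -0.01 0 1;0 0 -0.01 0 1;0 0 -0.01 0 1;0 0 -0.01 0 1;0 0 -0.004 0 1;0 0 -0.002 0 1;0 0 -0.002 0 1;0 0 0 0 1;0 0 0 0 1"}}

```text
clock: 13.75
tool_pos: [0.5791, 0.203, 0.2481]
orientation: [0.0, 0.675, 0.738, 0.0]
contact_force: [-0.7, -0.5, -2.2]
gripper_width: 0.0159
grasp_force: 35.0
```

{"op": "play_rows", "data": {"motion": "0 0 -0.001 0 1;0 0 -0.001 0 1;0 0 -0.001 0 1;0 0 0 0 1;0 0 0 0 1"}}

```text
clock: 14.25
tool_pos: [0.5789, 0.203, 0.2448]
orientation: [0.0, 0.675, 0.738, 0.0]
contact_force: [-0.1, 0.8, -1.7]
gripper_width: 0.0155
grasp_force: 35.0
```

{"op": "play_rows", "data": {"motion": "0 0 -0.001 0 1;0 0 -0.001 0 1;0 0 0 0 1;0 0 0 0 1"}}

```text
clock: 14.65
tool_pos: [0.579, 0.2029, 0.2447]
orientation: [0.001, 0.675, 0.738, 0.001]
contact_force: [-3.9, -0.5, 8.1]
gripper_width: 0.0159
grasp_force: 35.0
```

{"op": "play_rows", "data": {"motion": "0 0 0.0015 0 1;0 0 0 0 0.5;0 0 0 0 0.35;0 0 0 0 0.35;0 0 0 0 0.35;0 0 0 0 0.35"}}

```text
clock: 15.25
tool_pos: [0.579, 0.203, 0.2442]
orientation: [0.0, 0.675, 0.738, 0.0]
contact_force: [0.9, 0.7, 0.5]
gripper_width: 0.0297
grasp_force: 0.0
```

{"op": "play_rows", "data": {"motion": "0 0 0.005 0 0.35;0 0 0.015 0 0.35;0 0 0.025 0 0.35;0 0 0.035 0 0.35;0 0 0.035 0 0.35;0 -0.02 0.01 0 1;-0.005 -0.046 0 0 1;-0.005 -0.046 0 0 1;-0.005 -0.046 0 0 1;-0.005 -0.046 0 0 1;-0.005 -0.046 0 0 1;-0.005 -0.046 0 0 1;-0.005 -0.046 0 0 1;-0.005 -0.046 0 -0.5 1;-0.005 -0.046 0 -0.5 1;-0.005 -0.046 0 -0.5 1;-0.005 -0.046 0 -0.5 1;-0.005 -0.046 0 0 1;-0.005 -0.046 0 0 1;0 0 0 0 1"}}

```text
clock: 17.25
tool_pos: [0.5118, -0.4207, 0.3673]
orientation: [-0.001, 0.69, 0.724, -0.001]
contact_force: [0.9, -0.1, -1.0]
gripper_width: 0.0003
grasp_force: 0.0
```

```bash
python3 - <<'E'
from h import *
from cell import bot
V={}
for n in("top","side"):
    c=bot.read_camera(n); im,K,E=c["img"],c["K"],c["extrinsics"]; cv2.imwrite(f"pics/{n}_d.png",im); V[n]=(im,K,E)
    p=proj(K,E,np.array([.579,.203,.235+.02])); x,y=p.astype(int); print(n,"expected grip",p)
    w=im[y-25:y+25,x-25:x+25]
    for b in blobs(w,(105,100,30),(125,255,255),4): print(np.array(cv2.boundingRect(b))+[x-25,y-25,0,0],cv2.contourArea(b))
a=V["side"][0][90:240,210:360];b=V["top"][0][120:260,150:290]
cv2.imwrite("pics/c6.png",np.hstack([cv2.resize(a,(400,400)),cv2.resize(b,(400,400))]))
E
```

```text
top expected grip [207.2536312 190.7627282]
[204 188  10   9] 55.0
side expected grip [275.63172779 132.62218327]
[274 132   5  13] 46.0
```

View pics/c6.png

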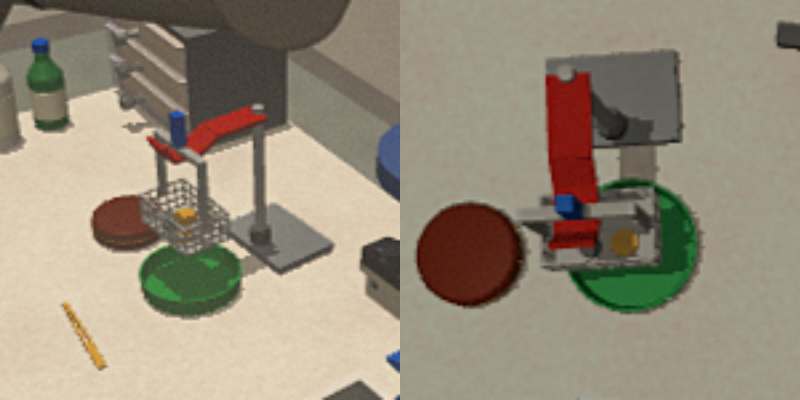

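The basket hangs upright in the seat over the dish, so I'll go on to the lid.

{"op": "play_rows", "data": {"motion": "0 0 -0.03 0 1;0 0 -0.03 0 1;0 0 -0.03 0 1;0 0 -0.025 0 1;0 0.01 0 0 1;0 0.01 0 0 1;0 0.01 0 0 1;0 0.01 0 0 1;0 0.01 0 0 1;0 0.01 0 0 1;0 0.01 0 0 1;0 0 0 0 1"}}

```text
clock: 18.55
tool_pos: [0.514, -0.3435, 0.2545]
orientation: [-0.0, 0.687, 0.726, 0.0]
contact_force: [0.0, -0.5, 0.6]
gripper_width: 0.0007
grasp_force: 0.0
```

```bash
cat >lid.py <<'E'
from h import *
from cell import bot
c=bot.read_camera("side"); im,K,E=c["img"],c["K"],c["extrinsics"]; cv2.imwrite("pics/side_lid.png",im)
for b in blobs(im,(105,80,25),(125,255,255),15):
    x,y,w,h=cv2.boundingRect(b)
    if 270<x<420 and 180<y<330: print((x,y,w,h))
for th in(98,80,60,45,30,15,5,0):
    t=np.radians(th); print(th,[np.round(proj(K,E,np.array([x,-.339+r*np.cos(t),.1+r*np.sin(t)]))).astype(int).tolist() for x,r in((.51,.19),(.61,.17),(.41,.17))])
E
python3 lid.py
```

```text
(323, 214, 66, 85)
98 [[369, 229], [401, 219], [331, 253]]
80 [[353, 215], [386, 208], [317, 239]]
60 [[337, 209], [371, 203], [304, 232]]
45 [[328, 210], [362, 204], [297, 232]]
30 [[321, 216], [355, 209], [292, 236]]
15 [[317, 225], [350, 217], [290, 244]]
5 [[316, 232], [349, 224], [289, 251]]
0 [[316, 236], [349, 227], [289, 254]]
```

{"op": "play_rows", "data": {"motion": "0 0.0115 -0.0015 0 1;-0.001 0.0116 -0.0035 0 1;-0.001 0.0116 -0.0035 0 1;-0.001 0.0116 -0.0035 0 1;-0.001 0.0116 -0.0035 0 1;-0.001 0.01 -0.0067 0 1;-0.001 0.01 -0.0067 0 1;-0.001 0.01 -0.0067 0 1;0 0.008 -0.0093 0 1;0 0.008 -0.0093 0 1;0 0.008 -0.0093 0 1;0 0.0053 -0.011 0 1;0 0.0053 -0.011 0 1;0 0.0053 -0.011 0 1;0 0 0 0 1"}}

```text
clock: 20.1
tool_pos: [0.5061, -0.2161, 0.1557]
orientation: [-0.002, 0.688, 0.726, -0.0]
contact_force: [-0.1, 0.7, -0.3]
gripper_width: 0.0007
grasp_force: 0.0
```

```bash
python3 lid.py | head -4
```

```text
(289, 219, 97, 78)
98 [[369, 229], [401, 219], [331, 253]]
80 [[353, 215], [386, 208], [317, 239]]
60 [[337, 209], [371, 203], [304, 232]]
```

{"op": "play_rows", "data": {"motion": "0 0.005 -0.004 0 1;0 0.005 -0.004 0 1;0 0.005 -0.004 0 1;0 0 -0.004 0 1;0 0 -0.004 0 1;0 0 -0.004 0 1;0 0 -0.003 0 1;0 0 -0.003 0 1;0 0 -0.003 0 1;0 0 0 0 1;0 0 0 0 1"}}

```text
clock: 21.25
tool_pos: [0.5069, -0.2025, 0.1246]
orientation: [0.0, 0.688, 0.726, -0.0]
contact_force: [0.1, 0.6, -0.8]
gripper_width: 0.0005
grasp_force: 0.0
```

{"op": "play_rows", "data": {"motion": "0 0 -0.002 0 1;0 0 -0.002 0 1;0 0 -0.001 0 1;0 0 0 0 1;0 0 0 0 1"}}

```text
clock: 21.75
tool_pos: [0.5072, -0.2026, 0.1223]
orientation: [0.001, 0.688, 0.726, 0.0]
contact_force: [-6.9, 3.4, 21.4]
gripper_width: 0.0005
grasp_force: 10.7
```

```bash
python3 lid.py | head -1
```

```text
(289, 227, 97, 70)
```

{"op": "play_rows", "data": {"motion": "0 0 -0.0005 0 1;0 0 0 0 1;0 0 0.01 0 1;0 0 0.04 0 1;0 0 0.05 0 1;0 -0.03 0.04 0 1;0 -0.04 0.02 0 1;0 -0.05 0 0 1;0 -0.05 0 0 1;0 0 0 0 1;0 0 0 0 1"}}

```text
clock: 22.9
tool_pos: [0.5064, -0.3733, 0.278]
orientation: [-0.001, 0.689, 0.725, 0.0]
contact_force: [0.7, 0.8, 0.4]
gripper_width: 0.0005
grasp_force: 0.0
```

```bash
python3 lid.py | head -1; python3 dish.py e; python3 -c "
import cv2,numpy as np
a=cv2.imread('pics/side_lid.png')[90:310,220:420];b=cv2.imread('pics/top_e.png')[110:280,150:450]
cv2.imwrite('pics/c7.png',np.hstack([cv2.resize(a,(400,440)),cv2.resize(b,(400,440))]))"
```

```text
(289, 231, 97, 66)
top dish ((0.5753397941589355, 0.18976113200187683), 0.0689239576458931) [0.5082274  0.12234899] [0.64232653 0.25086975]
side dish ((0.5744844079017639, 0.18536493182182312), 0.06930205225944519) [0.50531477 0.11745593] [0.6400638 0.2536784]
```

View pics/c7.png

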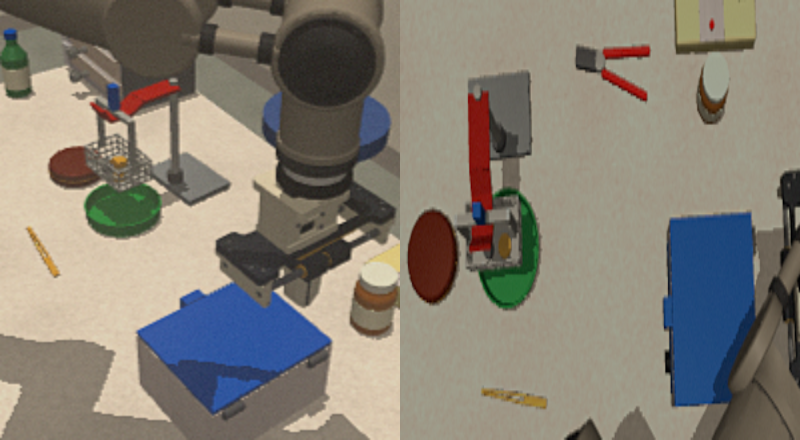

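The picture shows the lid flat on the cleaner, the basket hanging in the hook over the dish, and the bystanders in place. The fingertips stopped at z = 0.108 with 21 N on them, which is where the top of a shut lid should be.

```bash
python3 -c "
from cell import bot
print(bot.sign_off())"
```

```text
the job is handed in; nothing more can be done
None
```

I finished all three steps and handed the job in, with no verdict returned: the dish is about 14 mm off the point under the hook, the basket hangs in the hook's seat and is let go, and the lid is pressed shut past its catch.

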